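Test the latching stop button of the bench machine

ROBOT

A 6-joint arm with a two-finger parallel gripper is mounted at the origin on a cart in front of the work surface, level with it; the furniture and walls round the work are solid. World frame = base frame: x ahead of the robot, y to its left, z up, the work surface at z = 0. Lengths are in m, angles in rad, forces in N, time in s.
With the tool pointing down it reaches from about 0.25 to 0.775 m from the base axis. Payload 4 kg.
Tool frame: the origin (TCP) lies between the finger pads; the fingertips stand 19 mm ahead of it and the grasp point (between the pads) is the TCP (robot.tip_reach is the y of the fingertips in the tool frame, in m); y points along the fingers, x is the direction in which the jaws open and shut, and the axes are right-handed (so a half turn about y gives the same grasp; the last joint's range is limited). The gripper opens to 94 mm and grips with 3 to 60 N. Pads are 16 mm wide; open, the fingers measure 119 mm over their backs; the gripper's body (75 mm by 177 mm) begins 78 mm behind the grasp point.
Start: joints at [-1.24, 0.087, 1.371, -0, 1.684, -0.103], TCP at [0.231, -0.499, 0.197] pointing down, gripper open.
Joint ranges: [-3.1, 3.1], [-0.76, 2.03], [0.27, 2.55], [-1.08, 4.22], [0.17, 2.65], [-2.57, 2.57]. Speed limits (rad/s): [2.79, 2.79, 3.14, 3.14, 3.14, 3.14].

INTERFACE

Orientations are given as [roll, pitch, yaw] about the fixed x, y, z axes, in that order (R = Rz(yaw) Ry(pitch) Rx(roll)).
In Python, from bench import robot, imaging, order gives the robot as it stands.
- The arm moves only by the tool send_rows, never from a script. Its argument "moves" is text: rows parted by semicolons, each of 5 numbers parted by spaces: the gripper's target within -1 to 1 (shut at 1, half-way at 0, fully open at -1), then the shift along the tool's x, y, z in m, then the turn about the tool's y in degrees. In form: fingers tx ty tz roll; .... A call has exactly 10 rows; each row shifts and turns the commanded pose from where the row before left it, along the tool's axes as they then stand; what a row does not reach is not made up. A row lasts 1/12 s, in which the tool goes at most 41.7 mm and 7.16 degrees, less where a joint would pass 70% of its speed; a pose out of reach is approached as far as the arm can. A call with a gripper value outside its range is refused whole. The fingers move at their own pace and stop on an object; the grip force is fixed at half the most. Time passes only in rows, so rows that do not move let the fingers close, or fill a call up. It gives the time, the measured TCP pose, the force and the opening at its end, in the units of the state.
- robot.get_obs(): the state, without advancing time (a new reading comes with each control period).
- imaging.snapshot(name): name is "scene" or "top"; returns a dict with "image" (384x512x3 uint8, red, green, blue), "mtx" (3x3 intrinsics, pixels), "R" (3x3) and "t" (3): a world point X has camera coordinates R X + t. Camera axes: x right, y down, z forward; pixel columns grow to the right and rows downward; lengths in m; the calibration is good to about 2 mm. A picture is of the moment at which its call begins. There is no depth.
- order.close_job(): hands the job in, once; it reports no verdict.
Trained networks look in a picture, given as the dict that the camera call returned (one of the last four; its "shot" number tells which), for a name from the list of things; names that differ only in an ending like _2 or _b are one class to them, and where a whole thing is asked for, a point or a joint stands for the part that bears it (a point fixed in the world has none). Each returns a list of dicts, best first, with "conf" (0 to 1); they miss things now and then, are a little off and sometimes report something else, mostly with a low value. They report only what shows in the picture. A call takes as long as a camera call.
- imaging.recognise(picture, target): "centre" ([column, row] in pixels, amid what is visible of it).
- imaging.landmark_of(picture, target): "centre" ([column, row] in pixels: a listed point, or the origin of a listed thing).
The state is a dict: "time": time; "joint_positions": joint angles; "qvel": joint speeds; "joint_torque": joint torques, N m; "tool_pos": TCP position; "ee_rot": TCP orientation; "wrist_force": force on the tool from outside, world axes, zero at the start; "wrist_torque": the same for the moment, N m; "width": finger opening in m.
Only numpy, scipy, OpenCV 4.12 (cv2) and the standard library are available. Lean on these libraries where they do the work, as an engineer would, in place of code of your own. Each camera call takes 0.05 s, during which the arm holds its last target.

TASK

Test the machine's stop button: press the big winged mushroom button on the grey control box all the way in, so that it stays latched down when you let go. Then push its wings round clockwise, seen from above, until the latch releases and the button springs back out, and leave it out. Only push it, no harder than it needs: do not pinch it between the fingers or ram it. Do not press the small start button next to it, and leave the tools and other things where they are.

Things in the scene. Friction and masses are not known exactly. Their poses are not given: they have to be found in the camera images.
- control_box: grey steel control box screwed to the worktop (it cannot move): 100 (its x) x 150 (its y) x 60 mm high, two small foot tabs on each long side. Origin: centre of its underside; z up. On its flat top are the winged stop button, centred at its own (0, +30) mm, and the small start button, centred at (0, -48) mm.
- stop_press (a joint): how far the stop button is pushed straight down, in m: 0 = out, 0.011 = bottom of its travel. Pushed past 0.0095 it clicks and, when let go, stays latched at about 0.009. The spring needs 3 N at first and about 6 N at the bottom, with about 1.5 N more on the way for the latch.
- stop_twist (a joint): how far the stop button's head is turned clockwise seen from above, in rad: 0 = rest (wings along the box's x axis), stop at 0.9. It turns only clockwise; a spring (0.025 N m at rest, 0.06 N m at 0.7) turns it back when let go. With the button latched in, turning it past about 0.5 lets go the latch and it springs out.
- stop_top (a point): top centre of the stop button's black head, on its axis, moving with it (98 mm above the worktop when out, 89 mm latched). Head: a domed hub of 40 mm diameter, 18 mm thick, with two opposite straight wings, each 10 mm wide, reaching to 44 mm from the axis. The point's x axis points along the far wing, z up.
- wing_far (a point): on the flat top face of the wing that points along the box's +x (away from the robot), on its middle line, 36 mm from the turning axis, 4 mm lower than stop_top; moves with the head. The wing is 14 mm thick: its underside is 20 mm above the box's top when out, 11 mm when latched.
- wing_near (a point): the same point on the opposite wing, which points along the box's -x (towards the robot); 36 mm from the axis
- start_button (a joint): how far the small round grey start button (24 mm diameter, in a steel housing 40 mm across and 12 mm high; its top is 21 mm above the top of the box) is pressed, in m: 0 = out, 0.005 = fully in. To be left alone.
- glass: empty faceted drinking glass, 60 mm wide, 67 mm high, standing beside the box at the start button's end; origin: centre of its underside
- chuck_key: drill chuck key, 49 x 71 x 15 mm, lying beside the box at the stop button's end; origin: centre of its underside
- hammer: small hammer, 76 x 214 x 19 mm, lying at the back left; origin: centre of its underside
- steel_block: steel block, 72 x 72 x 67 mm, at the left front; origin: centre of its underside
- screwdriver: screwdriver with a black handle, 19 x 146 x 19 mm, lying at the right; origin: centre of its underside

How it is judged:
By the outcome, as a careful person would: the job done as asked, in the order asked, and still so for the second after the job is handed in, with the robot touching nothing.
It also fails if it takes over 45 s, if anything falls off the work surface, if the arm or the gripper's body presses on something with over 40 N, if the wrist force passes 120 N, or if a joint passes its speed limit or range.

## Working session

There is one attempt and no reset: what is moved stays moved. The work goes in short steps, Python scripts to look and compute and a tool call to move; the robot and the scene stay as the last step left them, time stands still between calls to the robot, and variables do not carry over. Pictures are saved under pics/ and viewed, and the job is handed in when it is done.

Besides the shell and the picture viewer there is one more tool, called by a JSON object that holds its "method" and its "body", one argument or row to a line. send_rows: Moves the arm, as the interface text tells. Its arguments: {"type":"object","properties":{"moves":{"type":"string"}},"required":["moves"]}

```bash
ls; mkdir -p pics
cat > h.py <<'E'
import numpy as np,cv2
from bench import robot,imaging,order
def ray(p,px):
    K,R,t=p["mtx"],p["R"],np.array(p["t"])
    d=np.array(R).T@np.linalg.inv(K)@np.array([px[0],px[1],1.]); o=-np.array(R).T@t
    return o,d
def atz(p,px,z):
    o,d=ray(p,px); return o+d*(z-o[2])/d[2]
def tri(r):
    A=np.zeros((3,3));b=np.zeros(3)
    for o,d in r:
        d=d/np.linalg.norm(d);M=np.eye(3)-np.outer(d,d);A+=M;b+=M@o
    return np.linalg.solve(A,b)
E
python3 - <<'E'
from h import *
print(robot.get_obs(), robot.tip_reach)
P={n:imaging.snapshot(n) for n in("scene","top")}
for n,p in P.items(): cv2.imwrite(f"pics/{n}0.png",p["image"][:,:,::-1])
Z=dict(stop_top=.098,wing_far=.094,wing_near=.094,control_box=0,start_button=.081)
for k,z in Z.items():
    rs=[]
    for n,p in P.items():
        l=imaging.landmark_of(p,k)[:1]
        for a in l: print(k,n,np.round(a["centre"],1),round(a["conf"],2),atz(p,a["centre"],z).round(4)); rs.append(ray(p,a["centre"]))
    if len(rs)==2: print("  tri",tri(rs).round(4))
E
```

```text
pics
{'time': 0.0, 'joint_positions': array([-1.24010271e+00,  8.78798321e-02,  1.37222290e+00,  4.23237477e-06,
        1.68360653e+00, -1.03082556e-01]), 'qvel': array([ 0.00013921,  0.00143793,  0.00061929, -0.00080386, -0.00017787,
        0.00156767]), 'joint_torque': array([ 1.28579541e-03, -3.40172517e+01, -3.02425575e+01,  7.18101184e-02,
        3.30039219e-02, -1.55009056e-04]), 'tool_pos': array([ 0.23098683, -0.49852256,  0.19596119]), 'ee_rot': array([-1.57057434,  0.00210494, -1.13701945]), 'wrist_force': array([0.72853134, 0.53608847, 0.39589071]), 'wrist_torque': array([-0.00414716,  0.01544322, -0.05873565]), 'width': 0.09398516931757912} 0.019
stop_top top [228.3 207.9] 0.57 [0.5267 0.2973 0.098 ]
wing_far top [221.8 196.1] 0.71 [0.5563 0.314  0.094 ]
wing_near top [233.2 222.6] 0.77 [0.4906 0.2849 0.094 ]
control_box top [237.6 208.1] 0.97 [0.5329 0.2764 0.    ]Traceback (most recent call last):
  File "<stdin>", line 9, in <module>
ValueError: it knows: chuck_key, control_box, glass, hammer, screwdriver, steel_block, stop_top, wing_far, wing_near
```

View pics/top0.png

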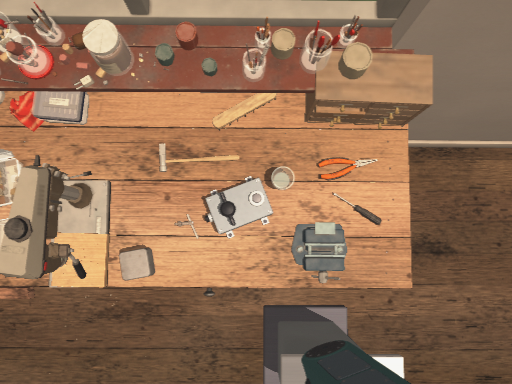

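View pics/scene0.png

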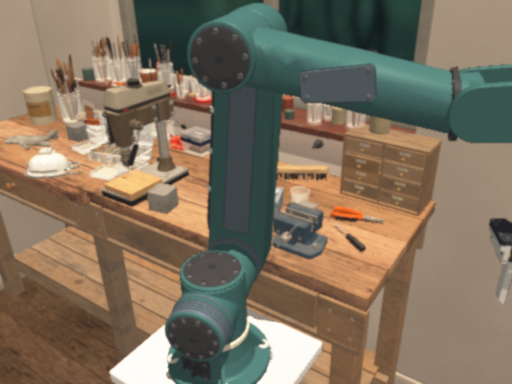

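The top view shows the box near pixel (238,207), with the black winged head at about (228,209). In the scene view the arm hides the box. I'll zoom in and fit the geometry.

Run:
```python
from h import *
acc={}
for i in range(4):
    p=imaging.snapshot("top")
    for k,z in dict(stop_top=.098,wing_far=.094,wing_near=.094,control_box=0).items():
        for a in imaging.landmark_of(p,k)[:1]: acc.setdefault(k,[]).append(np.r_[atz(p,a["centre"],z)[:2],a["conf"]])
for k,v in acc.items(): print(k,np.round(v,4).tolist())
print(p["mtx"],p["R"],p["t"])
np.savez("cam.npz",mtx=p["mtx"],R=p["R"],t=p["t"])
im=p["image"][165:250,190:290,::-1]
cv2.imwrite("pics/crop.png",cv2.resize(im,None,fx=7,fy=7,interpolation=cv2.INTER_CUBIC))
```

```text
stop_top [[0.5233, 0.295, 0.48], [0.5233, 0.2968, 0.86], [0.4902, 0.2853, 0.74], [0.519, 0.2975, 0.64]]
wing_far [[0.5581, 0.3068, 0.77], [0.5534, 0.3048, 0.55], [0.5596, 0.3121, 0.73], [0.5518, 0.3159, 0.53]]
wing_near [[0.492, 0.2872, 0.65], [0.4891, 0.2856, 0.55], [0.4938, 0.2904, 0.73], [0.4843, 0.2915, 0.66]]
control_box [[0.5283, 0.2785, 0.69], [0.5399, 0.2743, 0.8], [0.5345, 0.2788, 0.64], [0.5388, 0.274, 0.76]]
[[478.86230045   0.         251.76330388]
 [  0.         478.86230045 191.54725741]
 [  0.           0.           1.        ]] [[ 0.0066982  -0.99994275  0.00834398]
 [-0.99489545 -0.00750411 -0.10063166]
 [ 0.10068852 -0.00762734 -0.99488876]] [0.23479002 0.57666889 1.23367059]
```

View pics/crop.png

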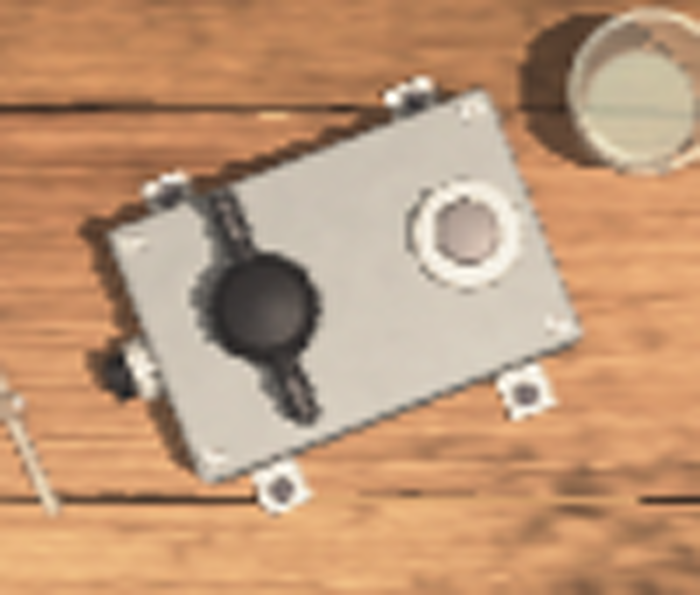

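The crop shows the box top corners at crop pixels (110,232), (483,92), (580,340) and (205,480). The hub is centred at (264,306), with wing tips at (217,195) and (305,422), and the start button is at (467,232).

Run:
```python
from h import *
p=dict(np.load("cam.npz"))
f=lambda c:np.array([190+(c[0]-3)/7,165+(c[1]-3)/7])
C=np.array([atz(p,f(c),.06)[:2] for c in [(110,232),(483,92),(580,340),(205,480)]])
print(C.round(4), [np.linalg.norm(C[i]-C[(i+1)%4]).round(4) for i in range(4)])
# model corners in box: far-left(+x,+y), far-right(+x,-y), near-right, near-left
M=np.array([[.05,.075],[.05,-.075],[-.05,-.075],[-.05,.075]])
c=C.mean(0);U,S,V=np.linalg.svd((M).T@(C-c));R=(V.T@U.T);yaw=np.arctan2(R[1,0],R[0,0])
print("c",c.round(4),"yaw deg",np.degrees(yaw).round(2),"stop",(c+R@[0,.03]).round(4),"start",(c+R@[0,-.048]).round(4))
print("hub z.09",atz(p,f((264,306)),.090),"start obs",atz(p,f((467,232)),.081))
a,b=atz(p,f((217,195)),.09)[:2],atz(p,f((305,422)),.09)[:2];d=a-b;print("wing",(a+b)/2,np.linalg.norm(d),np.degrees(np.arctan2(d[1],d[0])))
```

```text
[[0.555  0.3581]
 [0.6077 0.2218]
 [0.5166 0.1859]
 [0.4648 0.3221]] [np.float64(0.1461), np.float64(0.0979), np.float64(0.1458), np.float64(0.0971)]
c [0.536 0.272] yaw deg 21.2 stop [0.5252 0.3   ] start [0.5534 0.2273]
hub z.09 [0.52628114 0.30015847 0.09      ] start obs [0.55409062 0.22779004 0.081     ]
wing [0.52551438 0.30127007] 0.0870205256700589 21.801439050889893
```

The corner fit, hub, wings and start button all agree: the axis is at about (0.5255, 0.300) and the box yaw is about 21.5°. First I'll raise the arm and shut the fingers, then travel.

{"method": "send_rows", "body": {
  "moves": "1 0 -0.025 0 0;1 0 -0.025 0 0;1 0 -0.025 0 0;1 0 -0.025 0 0;1 -0.025 0 0.025 0;1 -0.025 0 0.025 0;1 -0.025 0 0.025 0;1 -0.025 0 0.025 0;1 -0.025 0 0.025 0;1 -0.025 0 0.025 0"
}}

```text
time: 2.33
tool_pos: [0.3044, -0.2983, 0.2972]
ee_rot: [-1.571, -0.001, -1.138]
wrist_force: [-0.2, 0.9, 0.8]
width: 0.0307
```

{"method": "send_rows", "body": {
  "moves": "1 -0.025 0 0.025 0;1 -0.025 0 0.025 0;1 -0.025 0 0.025 0;1 -0.025 0 0.025 0;1 -0.025 0 0.025 0;1 -0.025 0 0.025 0;1 -0.025 0 0.025 0;1 -0.025 0 0.025 0;1 -0.025 0 0.025 0;1 -0.025 0 0.025 0"
}}

```text
time: 3.17
tool_pos: [0.4262, 0.0338, 0.2974]
ee_rot: [-1.57, -0.001, -1.137]
wrist_force: [0.6, -0.4, -0.1]
width: 0.0007
```

{"method": "send_rows", "body": {
  "moves": "1 -0.025 0 0.025 0;1 -0.025 0 0.025 0;1 -0.025 0 0.025 0;1 -0.025 0 0.025 0;1 -0.025 0 0.025 0;1 -0.025 0 0.025 0;1 -0.025 0 0.025 0;1 -0.025 0 0.025 0;1 0 0 0 0;1 0 0 0 0"
}}

```text
time: 4.0
tool_pos: [0.5234, 0.2989, 0.2952]
ee_rot: [-1.574, -0.0, -1.134]
wrist_force: [0.4, -0.7, -1.3]
width: 0.0005
```

{"method": "send_rows", "body": {
  "moves": "1 0 0 0 -7;1 0 0 0 -7;1 0 0 0 -7;1 0 0 0 -7;1 0 0 0 -7;1 0 0 0 -7;1 0 0 0 -7;1 0 0 0 -7;1 0 0 0 -7;1 0 0 0 -7"
}}

```text
time: 4.83
tool_pos: [0.5232, 0.2959, 0.2981]
ee_rot: [-1.571, -0.001, 0.089]
wrist_force: [0.8, 0.3, 0.1]
width: 0.0005
```

{"method": "send_rows", "body": {
  "moves": "1 0 0 0 -7;1 0 0 0 -7;1 0 0 0 -7;1 0 0 0 -7;1 0 0 0 -7;1 0 0 0 -7;1 0 0 0 -7;1 0 0 0 -7;1 0 0 0 0;1 0 0 0 0"
}}

```text
time: 5.67
tool_pos: [0.5233, 0.2963, 0.2979]
ee_rot: [-1.572, -0.001, 1.058]
wrist_force: [-0.3, -0.9, -0.4]
width: 0.0004
```

{"method": "send_rows", "body": {
  "moves": "1 0.004 0.02 0 0;1 0 0.025 0 0;1 0 0.025 0 0;1 0 0.025 0 0;1 0 0.025 0 0;1 0 0.025 0 0;1 0 0.01 0 0;1 0 0 0 0;1 0 0 0 0;1 0 0 0 0"
}}

```text
time: 6.5
tool_pos: [0.5264, 0.3013, 0.1444]
ee_rot: [-1.573, -0.003, 1.061]
wrist_force: [-0.2, -0.5, 0.7]
width: 0.0004
```

Run:
```python
from h import *
for n,(r0,r1,c0,c1) in dict(top=(165,250,190,290),scene=(100,300,150,400)).items():
    p=imaging.snapshot(n)
    im=p["image"][r0:r1,c0:c1,::-1]
    cv2.imwrite(f"pics/{n}1.png",cv2.resize(im,None,fx=(7 if n=="top" else 3),fy=(7 if n=="top" else 3),interpolation=cv2.INTER_CUBIC))
```

```text
(no output)
```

View pics/top1.png

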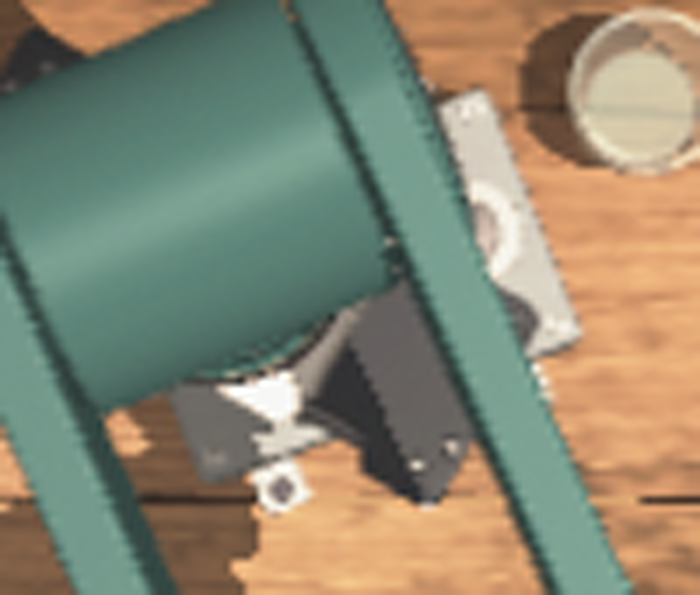

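View pics/scene1.png

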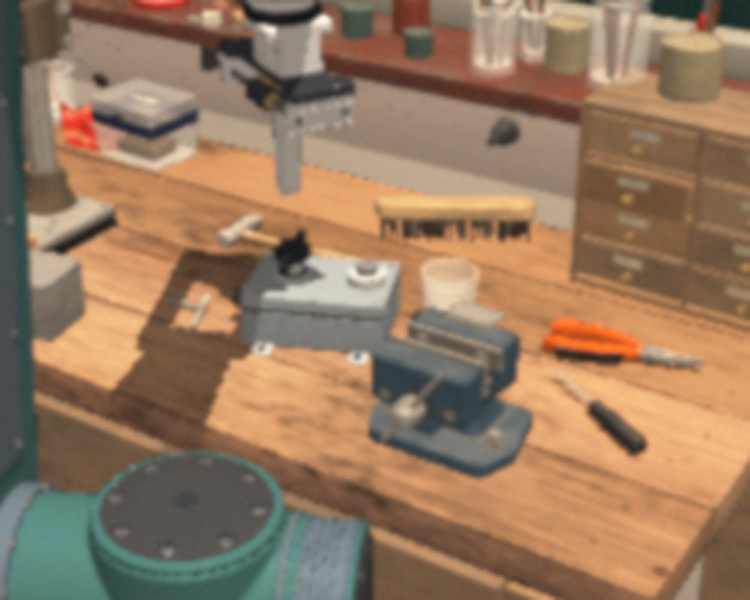

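The scene view is clear now: the button is at crop (293,245) and the fingertip is above it at (288,190). I'll cross-check from this camera.

Run:
```python
from h import *
p=imaging.snapshot("scene")
pr=lambda X:(lambda v:(v[:2]/v[2]).round(1))(np.array(p["mtx"])@(np.array(p["R"])@np.array(X)+p["t"]))
ax=np.array([.5255,.300]);u=np.array([np.cos(np.radians(21.4)),np.sin(np.radians(21.4))])*.036
print("pred tip",pr([.5264,.3013,.1254]),"top",pr([*ax,.098]),"far",pr([*(ax+u),.094]),"near",pr([*(ax-u),.094]))
for k,z in dict(stop_top=.098,wing_far=.094,wing_near=.094,control_box=0).items():
    for a in imaging.landmark_of(p,k)[:1]: print(k,np.round(a["centre"],1),round(a["conf"],2),atz(p,a["centre"],z).round(4))
im=p["image"][155:225,215:300,::-1]
cv2.imwrite("pics/scene2.png",cv2.resize(im,None,fx=8,fy=8,interpolation=cv2.INTER_CUBIC))
```

```text
pred tip [246.2 172.1] top [246.6 180.3] far [249.4 176.4] near [243.8 186.6]
stop_top [247.8 182.4] 0.65 [0.5154 0.2883 0.098 ]
wing_far [247.9 176.5] 0.57 [0.5561 0.3168 0.094 ]
wing_near [244.  185.2] 0.64 [0.5002 0.2919 0.094 ]
control_box [256.8 209.7] 0.89 [0.5311 0.2681 0.    ]
```

View pics/scene2.png

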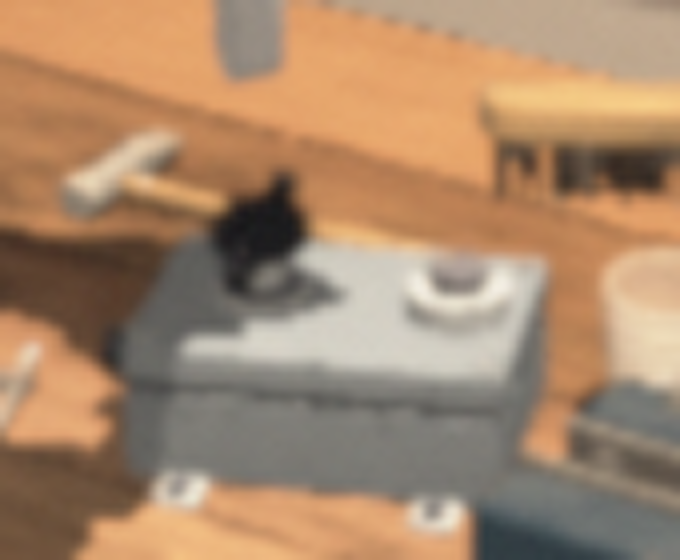

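Run:
```python
from h import *
o=robot.get_obs();print(o["tool_pos"],o["ee_rot"],o["joint_positions"],o["time"],robot.tip_reach,[a for a in dir(robot) if a[0]!="_"])
p=imaging.snapshot("scene")
pr=lambda X:(lambda v:(v[:2]/v[2]).round(1))(np.array(p["mtx"])@(np.array(p["R"])@np.array(X)+p["t"]))
for z in (.1254,.1444,.16,.2224,.26): print(z,pr([.5264,.3013,z]))
im=p["image"][80:200,200:300,::-1]
cv2.imwrite("pics/scene3.png",cv2.resize(im,None,fx=5,fy=5,interpolation=cv2.INTER_NEAREST))
```

```text
[0.52567912 0.30118564 0.14280121] [-1.57162245e+00 -9.59990920e-04  1.06203163e+00] [ 4.26786593e-01  2.26009673e-01  1.32012605e+00 -9.53592626e-05
  1.59419400e+00 -6.35246933e-01] 6.85 0.019 ['IKError', 'get_obs', 'tip_reach']
0.1254 [246.2 172.1]
0.1444 [246.  166.4]
0.16 [245.8 161.8]
0.2224 [245.1 142.6]
0.26 [244.7 130.6]
```

View pics/scene3.png

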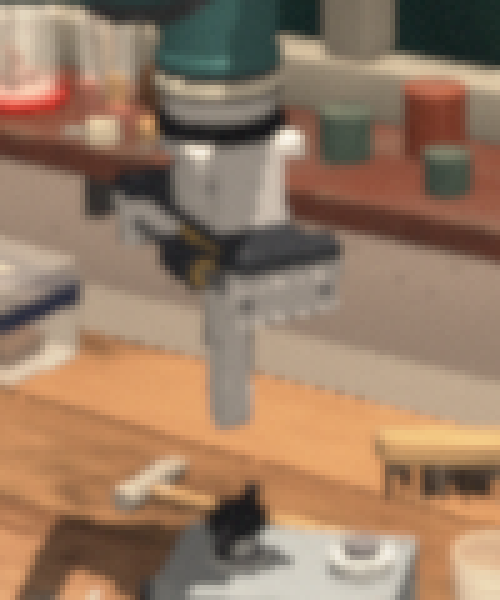

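{"method": "send_rows", "body": {
  "moves": "1 0 0.005 0 0;1 0 0.005 0 0;1 0 0.005 0 0;1 0 0.003 0 0;1 0 0 0 0;1 0 0 0 0;1 0 0 0 0;1 0 0 0 0;1 0 0 0 0;1 0 0 0 0"
}}

```text
time: 7.73
tool_pos: [0.5255, 0.3011, 0.1244]
ee_rot: [-1.571, -0.0, 1.062]
wrist_force: [-0.4, -0.1, 0.4]
width: 0.0002
```

Run:
```python
from h import *
o=robot.get_obs();print(o["tool_pos"],o["wrist_force"])
p=imaging.snapshot("scene")
im=p["image"][120:220,200:300,::-1]
cv2.imwrite("pics/scene4.png",cv2.resize(im,None,fx=6,fy=6,interpolation=cv2.INTER_NEAREST))
```

```text
[0.52551578 0.30107974 0.12435756] [-0.35254227 -0.07463799  0.37266442]
```

View pics/scene4.png

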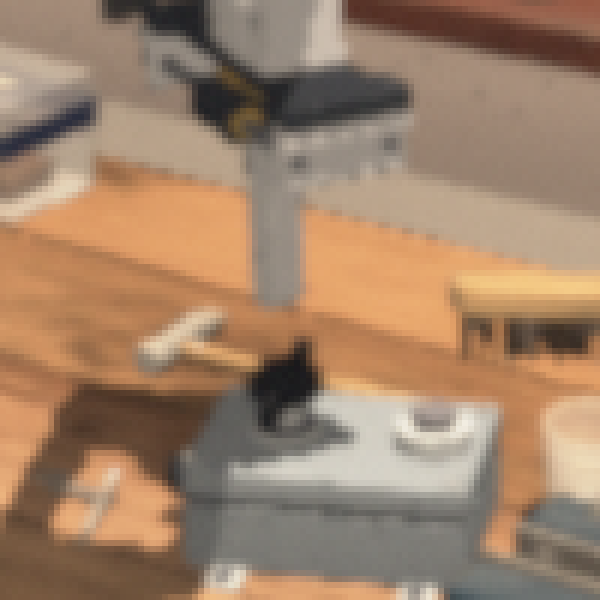

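{"method": "send_rows", "body": {
  "moves": "1 0 0.002 0 0;1 0 0.002 0 0;1 0 0.002 0 0;1 0 0.002 0 0;1 0 0.002 0 0;1 0 0 0 0;1 0 0 0 0;1 0 0 0 0;1 0 0 0 0;1 0 0 0 0"
}}

```text
time: 8.62
tool_pos: [0.5255, 0.3011, 0.1142]
ee_rot: [-1.571, -0.0, 1.062]
wrist_force: [0.5, -0.8, -0.5]
width: 0.0007
```

{"method": "send_rows", "body": {
  "moves": "1 0 0.001 0 0;1 0 0.001 0 0;1 0 0.001 0 0;1 0 0.001 0 0;1 0 0.001 0 0;1 0 0 0 0;1 0 0 0 0;1 0 0 0 0;1 0 0 0 0;1 0 0 0 0"
}}

```text
time: 9.45
tool_pos: [0.5254, 0.3011, 0.1091]
ee_rot: [-1.571, -0.0, 1.062]
wrist_force: [0.7, -0.2, -0.2]
width: 0.0004
```

Run:
```python
from h import *
p=imaging.snapshot("scene")
pr=lambda X:(lambda v:(v[:2]/v[2]).round(1))(np.array(p["mtx"])@(np.array(p["R"])@np.array(X)+p["t"]))
ax=np.array([.536,.272]);t=np.radians(21.4);R=np.array([[np.cos(t),-np.sin(t)],[np.sin(t),np.cos(t)]])
im=cv2.resize(p["image"][120:220,200:300,::-1],None,fx=6,fy=6,interpolation=cv2.INTER_CUBIC)
for m in [(.05,.075),(.05,-.075),(-.05,-.075),(-.05,.075)]:
    q=pr([*(ax+R@m),.06]); print(m,q)
    cv2.circle(im,(int((q[0]-200)*6+3),int((q[1]-120)*6+3)),4,(0,0,255),1)
for z,m in ((.098,(0,.03)),(.081,(0,-.048))):
    q=pr([*(ax+R@m),z]);cv2.circle(im,(int((q[0]-200)*6+3),int((q[1]-120)*6+3)),4,(0,255,0),1)
print(robot.get_obs()["tool_pos"])
cv2.imwrite("pics/scene5.png",im)
```

```text
(0.05, 0.075) [237.1 183. ]
(0.05, -0.075) [282.7 186.8]
(-0.05, -0.075) [276.9 201.8]
(-0.05, 0.075) [228.7 197.4]
[0.52541515 0.30105324 0.10912536]
```

View pics/scene5.png

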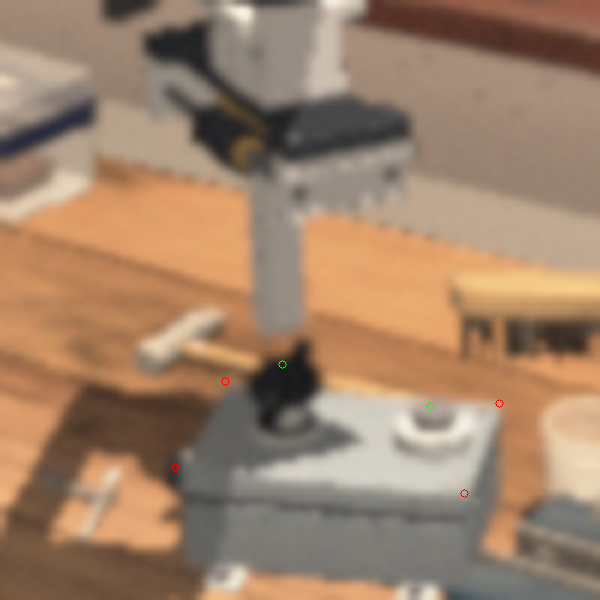

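Run:
```python
from h import *
for n in("scene","top"):
    p=imaging.snapshot(n); np.savez(f"cam_{n}.npz",mtx=p["mtx"],R=p["R"],t=p["t"])
    print(n,"pos",(-np.array(p["R"]).T@p["t"]).round(3),"f",p["mtx"][0][0], "c",p["mtx"][0][2],p["mtx"][1][2])
    pr=lambda X:(lambda v:(v[:2]/v[2]).round(1))(np.array(p["mtx"])@(np.array(p["R"])@np.array(X)+p["t"]))
    print("base",pr([0,0,0]))
    cv2.imwrite(f"pics/{n}6.png",cv2.resize(p["image"][:,:,::-1],(800,600)))
    for k,z in dict(steel_block=0,glass=0,chuck_key=0,hammer=0,screwdriver=0,control_box=0).items():
        for a in imaging.landmark_of(p,k)[:1]: print(k,np.round(a["centre"],1),round(a["conf"],2),atz(p,a["centre"],z).round(4))
```

```text
scene pos [-0.518 -0.464  0.738] f 466.13104456487554 c 261.1349752126148 187.74788686595684
base [219.1 355. ]
steel_block [160.9 205.7] 0.92 [0.3873 0.5457 0.    ]
glass [296.6 209.7] 0.84 [0.598  0.1616 0.    ]
chuck_key [209.3 200.7] 0.64 [0.4969 0.4338 0.    ]
hammer [251.3 183.1] 0.65 [0.6757 0.3898 0.    ]
screwdriver [344.8 238.3] 0.64 [ 0.5299 -0.0349  0.    ]
control_box [258.5 208.9] 0.85 [0.5382 0.2663 0.    ]
top pos [0.448 0.249 1.283] f 478.8623004542663 c 251.76330388088897 191.54725740519757
base [342.9 415.4]
steel_block [142.  261.4] 0.75 [0.3896 0.5283 0.    ]
glass [281.2 181.4] 0.66 [0.606  0.1593 0.    ]
hammer [195.5 156.6] 0.77 [0.6719 0.3919 0.    ]
screwdriver [358.6 208.6] 0.68 [ 0.5339 -0.049   0.    ]
```

View pics/top6.png

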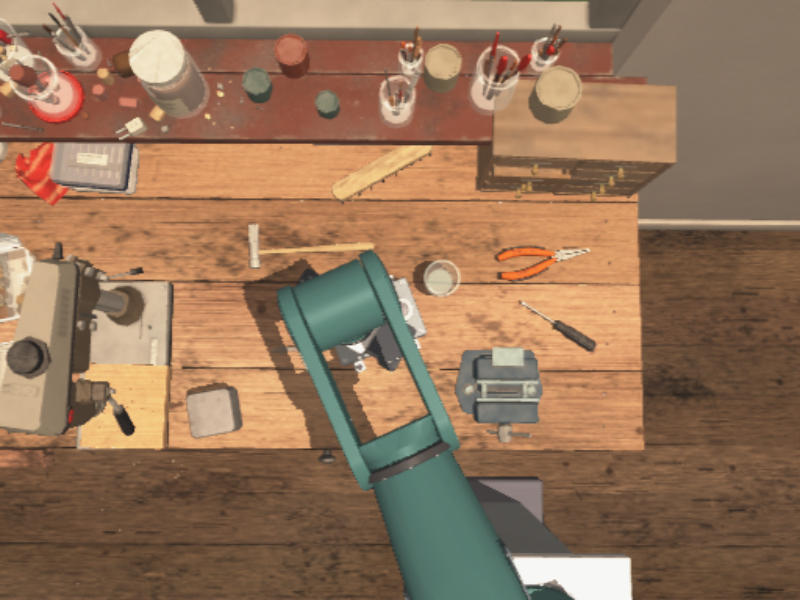

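```bash
cat > fit.py <<'E'
from h import *
from scipy.optimize import least_squares
S,T=[dict(np.load(f"cam_{n}.npz")) for n in("scene","top")]
def pr(p,X):
    v=p["mtx"]@(p["R"]@np.array(X)+p["t"]);return v[:2]/v[2]
M=[(.05,.075),(.05,-.075),(-.05,-.075),(-.05,.075)]
so=[(200+(a-2.5)/6,120+(b-2.5)/6) for a,b in [(229,390),(500,405),(478,502),(185,490)]]
to=[(190+(a-3)/7,165+(b-3)/7) for a,b in [(110,232),(483,92),(580,340),(205,480)]]
def res(x,ws=1,wt=1):
    c,s=np.cos(x[2]),np.sin(x[2]);r=[]
    for m,a,b in zip(M,so,to):
        X=[x[0]+c*m[0]-s*m[1],x[1]+s*m[0]+c*m[1],x[3]]
        r+=[ws*(pr(S,X)-a),wt*(pr(T,X)-b)]
    return np.concatenate(r)
for w in((1,1),(1,0),(0,1)):
    f=least_squares(res,[.536,.272,.37,.06],args=w);x=f.x
    print(w,x[:2].round(4),np.degrees(x[2]).round(1),"ztop",x[3].round(4)); print(f.fun.reshape(-1,4).round(1).tolist())
    c,s=np.cos(x[2]),np.sin(x[2]);print("stop",x[0]-s*.03,x[1]+c*.03)
E
python3 fit.py
python3 - <<'E'
from h import *
p=imaging.snapshot("scene")
im=p["image"][160:230,215:315,::-1]
cv2.imwrite("pics/scene7.png",cv2.resize(im,None,fx=8,fy=8,interpolation=cv2.INTER_NEAREST))
E
```

```text
(1, 1) [0.5374 0.271 ] 22.1 ztop 0.0529
[[-0.3, 0.3, -0.2, 0.0], [0.2, 1.5, 0.5, -1.3], [-1.5, 0.4, 1.1, -0.9], [-1.0, -1.7, 0.3, 0.8]]
stop 0.5261419332911005 0.2988098047894899
(1, 0) [0.5366 0.2679] 24.9 ztop 0.0545
[[-0.7, 0.7, 0.0, 0.0], [0.3, 0.8, 0.0, -0.0], [0.2, -0.2, 0.0, -0.0], [0.2, -1.2, 0.0, 0.0]]
stop 0.5239346082457284 0.2950881221358059
(0, 1) [0.5384 0.2726] 21.2 ztop 0.0269
[[0.0, 0.0, 0.2, -0.0], [0.0, 0.0, 0.1, -0.0], [-0.0, 0.0, -0.2, -0.2], [-0.0, 0.0, -0.1, 0.2]]
stop 0.5275615789118527 0.30060922568142157
```

View pics/scene7.png

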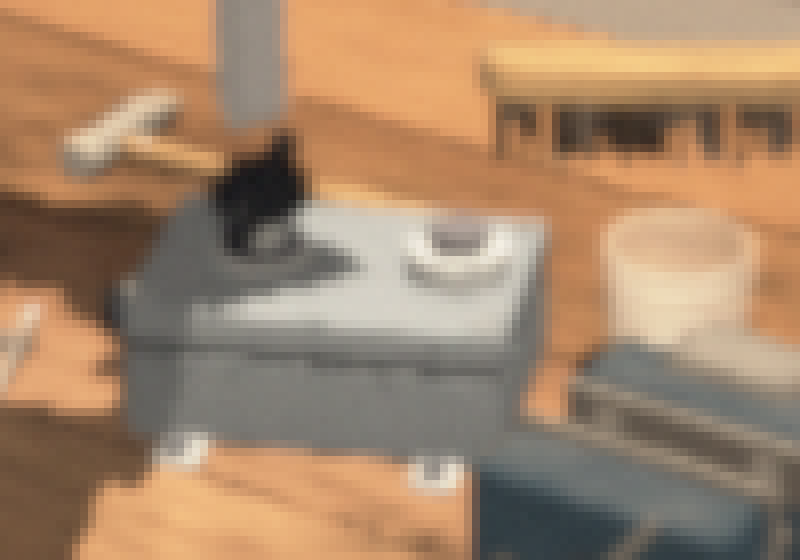

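{"method": "send_rows", "body": {
  "moves": "1 0 0.001 0 0;1 0 0.001 0 0;1 0 0.001 0 0;1 0 0.001 0 0;1 0 0.001 0 0;1 0 0 0 0;1 0 0 0 0;1 0 0 0 0;1 0 0 0 0;1 0 0 0 0"
}}

```text
time: 11.08
tool_pos: [0.5254, 0.3011, 0.1041]
ee_rot: [-1.571, -0.0, 1.062]
wrist_force: [-0.3, 0.1, 0.3]
width: 0.0007
```

{"method": "send_rows", "body": {
  "moves": "1 0 0.001 0 0;1 0 0.001 0 0;1 0 0.001 0 0;1 0 0 0 0;1 0 0 0 0;1 0 0 0 0;1 0 0 0 0;1 0 0 0 0;1 0 0 0 0;1 0 0 0 0"
}}

```text
time: 11.92
tool_pos: [0.5254, 0.301, 0.1011]
ee_rot: [-1.571, -0.0, 1.062]
wrist_force: [-0.0, 0.5, -0.4]
width: 0.0004
```

{"method": "send_rows", "body": {
  "moves": "1 0 0.001 0 0;1 0 0.001 0 0;1 0 0.001 0 0;1 0 0.001 0 0;1 0 0 0 0;1 0 0 0 0;1 0 0 0 0;1 0 0 0 0;1 0 0 0 0;1 0 0 0 0"
}}

```text
time: 12.75
tool_pos: [0.5254, 0.301, 0.0971]
ee_rot: [-1.571, -0.0, 1.062]
wrist_force: [-0.2, -0.1, 0.2]
width: 0.0007
```

Run:
```python
from h import *
o=robot.get_obs();print(o["tool_pos"],o["wrist_force"])
p=imaging.snapshot("scene")
im=p["image"][140:220,205:305,::-1]
cv2.imwrite("pics/scene8.png",cv2.resize(im,None,fx=7,fy=7,interpolation=cv2.INTER_NEAREST))
```

```text
[0.52538862 0.30104196 0.09709842] [-0.15333923 -0.13296174  0.2039673 ]
```

View pics/scene8.png

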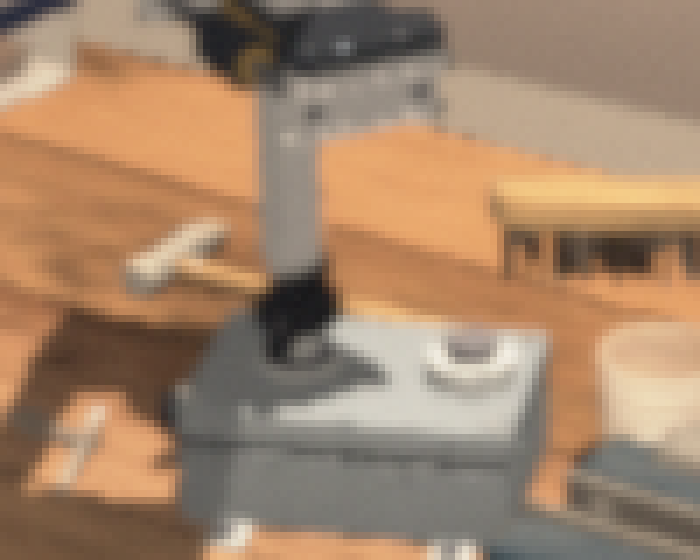

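{"method": "send_rows", "body": {
  "moves": "1 0 0.001 0 0;1 0 0.001 0 0;1 0 0.001 0 0;1 0 0.001 0 0;1 0 0 0 0;1 0 0 0 0;1 0 0 0 0;1 0 0 0 0;1 0 0 0 0;1 0 0 0 0"
}}

```text
time: 13.63
tool_pos: [0.5254, 0.301, 0.0931]
ee_rot: [-1.571, 0.0, 1.062]
wrist_force: [-0.7, 0.3, 0.6]
width: 0.0004
```

{"method": "send_rows", "body": {
  "moves": "1 0 0.001 0 0;1 0 0.001 0 0;1 0 0.001 0 0;1 0 0 0 0;1 0 0 0 0;1 0 0 0 0;1 0 0 0 0;1 0 0 0 0;1 0 0 0 0;1 0 0 0 0"
}}

```text
time: 14.47
tool_pos: [0.5254, 0.301, 0.09]
ee_rot: [-1.571, 0.0, 1.062]
wrist_force: [0.4, -0.1, -0.1]
width: 0.0001
```

Run:
```python
from h import *
o=robot.get_obs();print(o["tool_pos"],o["wrist_force"])
p=imaging.snapshot("scene")
im=p["image"][140:220,205:305,::-1]
im=cv2.convertScaleAbs(im,alpha=1.6)
cv2.imwrite("pics/scene9.png",cv2.resize(im,None,fx=7,fy=7,interpolation=cv2.INTER_NEAREST))
```

```text
[0.52535533 0.30100766 0.09000823] [ 0.4037445  -0.07948023 -0.11718079]
```

View pics/scene9.png

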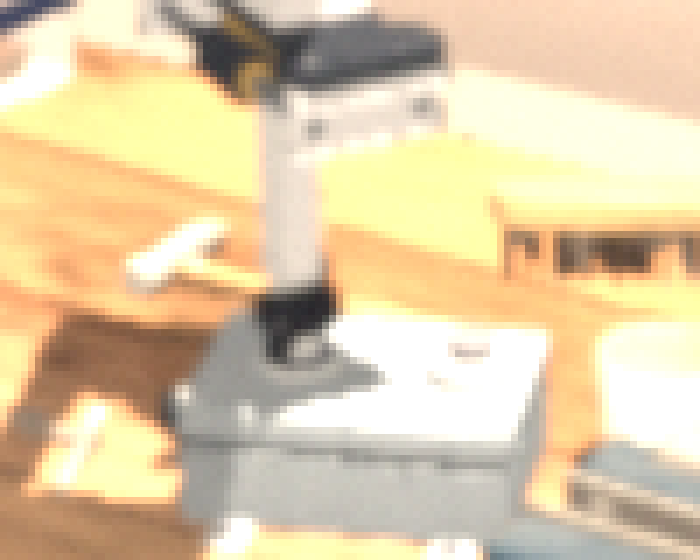

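{"method": "send_rows", "body": {
  "moves": "1 0 0.001 0 0;1 0 0.001 0 0;1 0 0.001 0 0;1 0 0 0 0;1 0 0 0 0;1 0 0 0 0;1 0 0 0 0;1 0 0 0 0"
}}

```text
invalid input
```

{"method": "send_rows", "body": {
  "moves": "1 0 0.001 0 0;1 0 0.001 0 0;1 0 0.001 0 0;1 0 0.001 0 0;1 0 0 0 0;1 0 0 0 0;1 0 0 0 0;1 0 0 0 0;1 0 0 0 0;1 0 0 0 0"
}}

```text
time: 15.35
tool_pos: [0.5255, 0.3011, 0.087]
ee_rot: [-1.571, -0.001, 1.062]
wrist_force: [-2.4, -0.6, 5.5]
width: 0.0004
```

Run:
```python
from h import *
o=robot.get_obs();print(o["tool_pos"],o["wrist_force"],o["wrist_torque"],o["joint_torque"])
p=imaging.snapshot("scene")
im=p["image"][140:220,205:305,::-1]
im=cv2.convertScaleAbs(im,alpha=1.3)
cv2.imwrite("pics/scene10.png",cv2.resize(im,None,fx=7,fy=7,interpolation=cv2.INTER_NEAREST))
```

```text
[0.52552849 0.30114137 0.08698529] [-2.36609089 -0.579916    5.54375944] [-0.14878944  0.1769894   0.04501922] [-8.61660205e-02 -3.68065917e+01 -2.74364966e+01  6.76746969e-02
 -5.98701797e-01 -3.07822120e-03]
```

View pics/scene10.png

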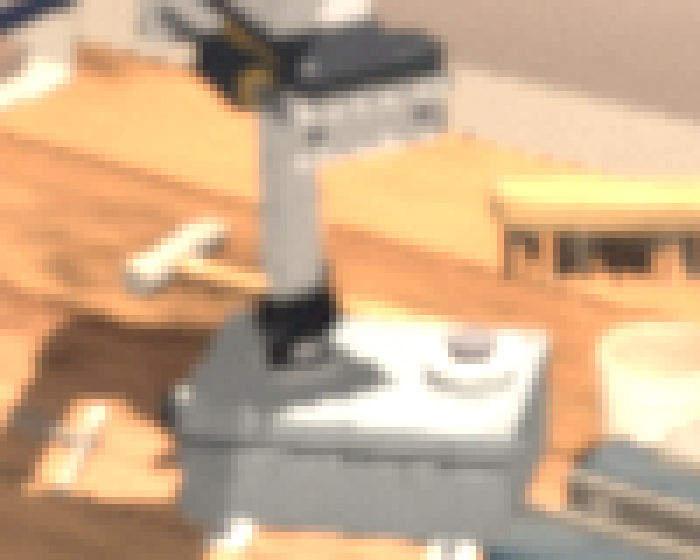

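Contact has been made (5.5 N up, −2.4 N in x), so the tip sits slightly to the near side of the dome's top. I'll lift, shift about 5 mm and touch again.

{"method": "send_rows", "body": {
  "moves": "1 0 -0.004 0 0;1 0 0 -0.005 0;1 0 0.001 0 0;1 0 0.001 0 0;1 0 0.001 0 0;1 0 0.001 0 0;1 0 0 0 0;1 0 0 0 0;1 0 0 0 0;1 0 0 0 0"
}}

```text
time: 16.23
tool_pos: [0.5307, 0.2984, 0.0869]
ee_rot: [-1.573, -0.001, 1.062]
wrist_force: [2.4, -1.9, 4.6]
width: 0.0004
```

{"method": "send_rows", "body": {
  "moves": "1 0 -0.004 0 0;1 0.002 0 0.004 0;1 0 0.001 0 0;1 0 0.001 0 0;1 0 0.001 0 0;1 0 0.002 0 0;1 0 0.001 0 0;1 0 0.001 0 0;1 0 0 0 0;1 0 0 0 0"
}}

```text
time: 17.07
tool_pos: [0.5266, 0.3028, 0.0829]
ee_rot: [-1.569, 0.0, 1.062]
wrist_force: [-2.2, 1.0, 4.0]
width: 0.0
```

{"method": "send_rows", "body": {
  "moves": "1 0 0.001 0 0;1 0 0.001 0 0;1 0 0.001 0 0;1 0 0.001 0 0;1 0 0.0005 0 0;1 0 0.0005 0 0;1 0 0 0 0;1 0 0 0 0;1 0 0 0 0;1 0 0 0 0"
}}

```text
time: 17.9
tool_pos: [0.5268, 0.3027, 0.0788]
ee_rot: [-1.57, -0.0, 1.062]
wrist_force: [-4.2, 1.8, 8.0]
width: 0.0006
```

{"method": "send_rows", "body": {
  "moves": "1 0 0.0005 0 0;1 0 0.0005 0 0;1 0 0.0005 0 0;1 0 0.0005 0 0;1 0 0 0 0;1 0 0 0 0;1 0 0 0 0;1 0 0 0 0;1 0 0 0 0;1 0 0 0 0"
}}

```text
time: 18.73
tool_pos: [0.527, 0.3028, 0.0786]
ee_rot: [-1.571, -0.001, 1.062]
wrist_force: [-5.9, 2.2, 13.1]
width: 0.0003
```

The force rose from 8 to 13 N while the tool moved only 0.2 mm, so the button is at the bottom. I'll lift and check the latch.

{"method": "send_rows", "body": {
  "moves": "1 0 -0.002 0 0;1 0 -0.004 0 0;1 0 -0.01 0 0;1 0 -0.02 0 0;1 0 -0.02 0 0;1 0 0 0 0;1 0 0 0 0;1 0 0 0 0;1 0 0 0 0;1 0 0 0 0"
}}

```text
time: 19.57
tool_pos: [0.5264, 0.3017, 0.13]
ee_rot: [-1.569, 0.003, 1.062]
wrist_force: [-0.6, 0.1, 0.4]
width: 0.0005
```

Run:
```python
from h import *
o=robot.get_obs();print(o["tool_pos"],o["wrist_force"])
p=imaging.snapshot("scene")
for k in("stop_top","wing_far","wing_near"): print(k,[(np.round(a["centre"],1),round(a["conf"],2)) for a in imaging.landmark_of(p,k)[:1]])
im=p["image"][130:220,205:305,::-1]
cv2.imwrite("pics/scene11.png",cv2.resize(im,None,fx=7,fy=6.6,interpolation=cv2.INTER_CUBIC))
```

```text
[0.52642243 0.30172036 0.13002954] [-0.58624099  0.05899691  0.3932889 ]
stop_top [(array([245.9, 183.4]), 0.44)]
wing_far [(array([252.7, 182.2]), 0.43)]
wing_near [(array([243.3, 188.7]), 0.56)]
```

View pics/scene11.png

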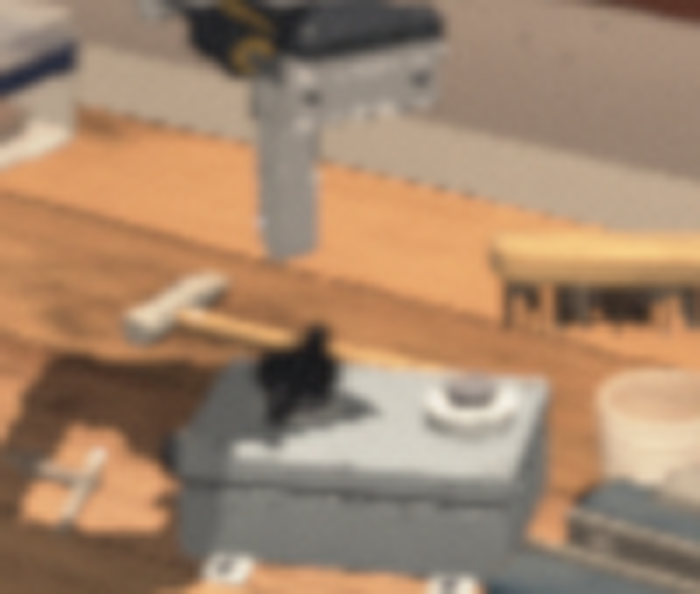

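The head now sits visibly lower: the stem is hidden and the landmarks are 2–3 px lower, so it is latched. Next I'll turn the tool and move beside the far wing on its +y side.

{"method": "send_rows", "body": {
  "moves": "1 0 0 0 -7;1 0 0 0 -7;1 0 0 0 -7;1 0 0 0 -7;1 0 0 0 -7;1 0 0 0 -7;1 0 0 0 -7;1 0 0 0 -1.7;1 0.012 0 -0.018 0;1 0.012 0 -0.018 0"
}}

```text
time: 20.6
tool_pos: [0.5519, 0.3376, 0.1323]
ee_rot: [-1.571, 0.0, 1.946]
wrist_force: [0.2, -0.8, -0.1]
width: 0.0004
```

{"method": "send_rows", "body": {
  "moves": "1 0 0.01 0 0;1 0 0.01 0 0;1 0 0.01 0 0;1 0 0 0 0;1 0 0 0 0;1 0 0 0 0;1 0 0 0 0;1 0 0 0 0;1 0 0 0 0;1 0 0 0 0"
}}

```text
time: 21.43
tool_pos: [0.5521, 0.3379, 0.1026]
ee_rot: [-1.572, -0.0, 1.947]
wrist_force: [-0.3, 0.2, -0.0]
width: 0.0011
```

Run:
```python
from h import *
o=robot.get_obs();print(o["tool_pos"],o["ee_rot"],o["wrist_force"])
p=imaging.snapshot("scene")
im=p["image"][130:220,205:305,::-1]
cv2.imwrite("pics/scene12.png",cv2.resize(im,None,fx=7,fy=6.6,interpolation=cv2.INTER_CUBIC))
```

```text
[0.55208815 0.33789241 0.10264156] [-1.57176316e+00 -1.62820222e-05  1.94692850e+00] [-0.31805284  0.15592845 -0.02063557]
```

View pics/scene12.png

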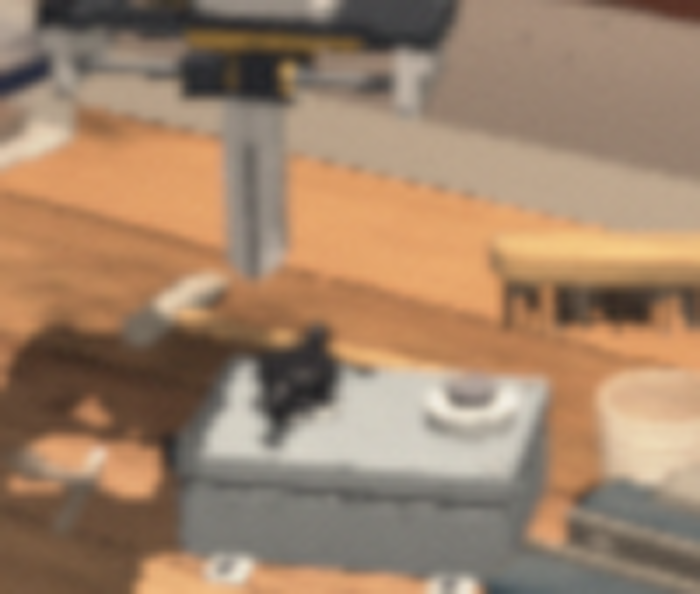

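{"method": "send_rows", "body": {
  "moves": "1 0 0.007 0 0;1 0 0.007 0 0;1 0 0.006 0 0;1 0 0.006 0 0;1 0 0.005 0 0;1 0 0.005 0 0;1 0 0 0 0;1 0 0 0 0;1 0 0 0 0;1 0 0 0 0"
}}

```text
time: 22.32
tool_pos: [0.5522, 0.338, 0.0667]
ee_rot: [-1.572, 0.0, 1.947]
wrist_force: [-0.2, -0.6, -0.0]
width: 0.0004
```

Run:
```python
from h import *
o=robot.get_obs();print(o["tool_pos"],o["ee_rot"],o["wrist_force"])
p=imaging.snapshot("scene")
im=p["image"][130:220,205:305,::-1]
cv2.imwrite("pics/scene13.png",cv2.resize(im,None,fx=7,fy=6.6,interpolation=cv2.INTER_CUBIC))
```

```text
[0.55224277 0.33799776 0.06665684] [-1.57191151e+00  7.42483836e-06  1.94698758e+00] [-0.19150592 -0.56925261 -0.00938598]
```

View pics/scene13.png

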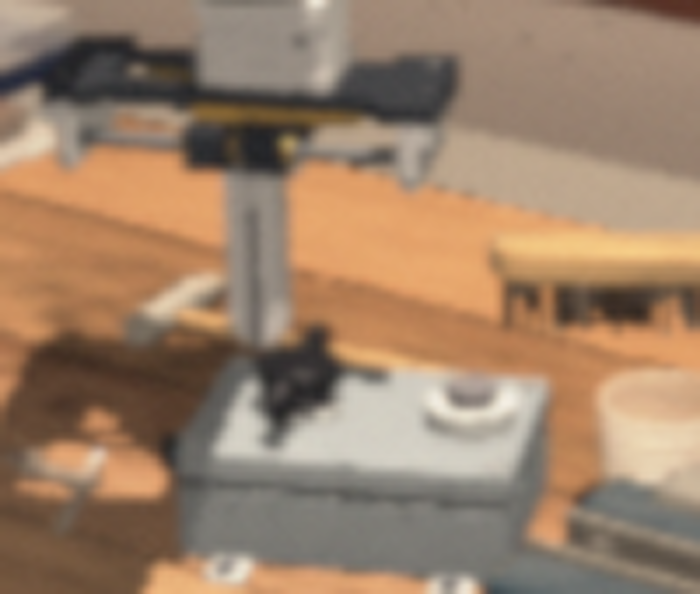

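Run:
```python
from h import *
p=dict(np.load("cam_scene.npz"))
def pr(X):
    v=p["mtx"]@(p["R"]@np.array(X)+p["t"]);return (v[:2]/v[2]).round(1)
for z in(.0477,.06,.075,.085): print(z,pr([.5522,.338,z]))
ax=np.array([.527,.301]);u=np.array([.930,.366])
print("wing far latched",pr([*(ax+.036*u),.085]),"tip",pr([*(ax+.044*u),.078]), "top",pr([*ax,.089]))
```

```text
0.0477 [242.3 188.3]
0.06 [242.1 184.9]
0.075 [242.  180.8]
0.085 [241.8 178. ]
wing far latched [249.5 178.7] tip [250.1 179.6] top [246.7 182.6]
```

{"method": "send_rows", "body": {
  "moves": "1 -0.0022 0 -0.0014 3.5;1 -0.0022 0 -0.0014 3.5;1 -0.0022 0 -0.0014 3.5;1 -0.0022 0 -0.0014 3.5;1 -0.0022 0 -0.0014 3.5;1 -0.0022 0 -0.0014 3.5;1 -0.0022 0 -0.0014 3.5;1 -0.0022 0 -0.0014 3.5;1 -0.0022 0 -0.0014 3.5;1 0 0 0 0"
}}

```text
time: 23.2
tool_pos: [0.5675, 0.3204, 0.0668]
ee_rot: [-1.572, -0.001, 1.396]
wrist_force: [0.3, 1.5, 0.6]
width: 0.0004
```

Run:
```python
from h import *
o=robot.get_obs();print(o["tool_pos"],o["ee_rot"],o["wrist_force"],o["wrist_torque"])
d=o["tool_pos"][:2]-[.527,.301];print(np.hypot(*d),np.degrees(np.arctan2(d[1],d[0])),"was",np.hypot(.0252,.037),np.degrees(np.arctan2(.037,.0252)))
p=imaging.snapshot("scene")
im=p["image"][130:220,205:305,::-1]
cv2.imwrite("pics/scene14.png",cv2.resize(im,None,fx=7,fy=6.6,interpolation=cv2.INTER_CUBIC))
```

```text
[0.5675495  0.32041833 0.06682535] [-1.57242866e+00 -1.49988712e-03  1.39607577e+00] [0.2574392  1.51169358 0.55892496] [ 0.20710336 -0.29654111  0.01908531]
0.04495923864407245 25.588811861429264 was 0.044766505336021035 55.74196317782835
```

View pics/scene14.png

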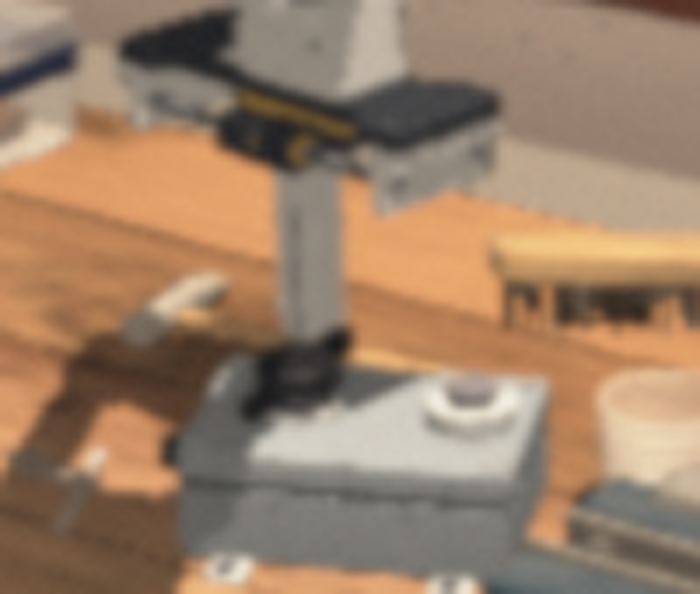

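{"method": "send_rows", "body": {
  "moves": "1 -0.0022 0 -0.0014 3.5;1 -0.0022 0 -0.0014 3.5;1 -0.0022 0 -0.0014 3.5;1 -0.0022 0 -0.0014 3.5;1 -0.0022 0 -0.0014 3.5;1 0 0 0 0;1 0 0 0 0;1 0 0 0 0;1 0 0 0 0;1 0 0 0 0"
}}

```text
time: 24.08
tool_pos: [0.5704, 0.3078, 0.0663]
ee_rot: [-1.571, -0.0, 1.093]
wrist_force: [1.0, 1.2, 0.4]
width: -0.0
```

Run:
```python
from h import *
o=robot.get_obs();print(o["tool_pos"],o["ee_rot"],o["wrist_force"],o["wrist_torque"])
p=imaging.snapshot("scene")
im=p["image"][130:220,205:305,::-1]
cv2.imwrite("pics/scene15.png",cv2.resize(im,None,fx=7,fy=6.6,interpolation=cv2.INTER_CUBIC))
```

```text
[0.57044729 0.30783169 0.06626617] [-1.57126162e+00 -4.97601947e-04  1.09281389e+00] [0.99967114 1.20931646 0.35074039] [ 0.21342604 -0.53542313 -0.00358205]
```

View pics/scene15.png

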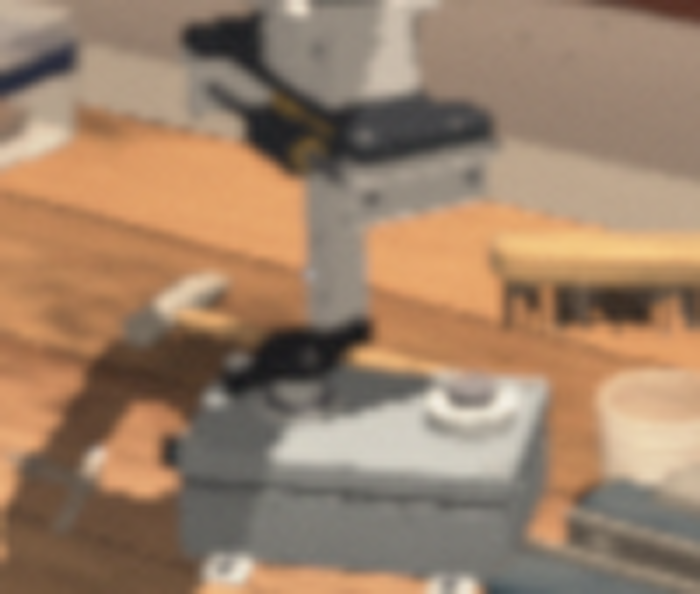

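The stem is visible again, so the button has sprung out. I'll back off along the same arc and let the spring return the head.

{"method": "send_rows", "body": {
  "moves": "1 0.0021 0 0.0016 -3.5;1 0.0021 0 0.0016 -3.5;1 0.0021 0 0.0016 -3.5;1 0.0021 0 0.0016 -3.5;1 0.0021 0 0.0016 -3.5;1 0.0021 0 0.0016 -3.5;1 0.0021 0 0.0016 -3.5;1 0.0021 0 0.0016 -3.5;1 0.0021 0 0.0016 -3.5;1 0.0021 0 0.0016 -3.5"
}}

```text
time: 24.97
tool_pos: [0.5577, 0.3308, 0.0653]
ee_rot: [-1.568, 0.001, 1.706]
wrist_force: [0.1, 0.1, 0.1]
width: 0.0006
```

{"method": "send_rows", "body": {
  "moves": "1 0.0021 0 0.0016 -3.5;1 0.0021 0 0.0016 -3.5;1 0.0021 0 0.0016 -3.5;1 0.0021 0 0.0016 -3.5;1 0.002 0 0 0;1 0.002 0 0 0;1 0 0 0 0;1 0 0 0 0;1 0 0 0 0;1 0 0 0 0"
}}

```text
time: 25.8
tool_pos: [0.5495, 0.3414, 0.066]
ee_rot: [-1.571, 0.0, 1.947]
wrist_force: [-0.3, -0.4, 0.8]
width: 0.0002
```

{"method": "send_rows", "body": {
  "moves": "1 0 -0.01 0 0;1 0 -0.02 0 0;1 0 -0.02 0 0;1 0 -0.02 0 0;1 0 -0.02 0 0;1 0 -0.02 0 0;1 0 0 0 0;1 0 0 0 0;1 0 0 0 0;1 0 0 0 0"
}}

```text
time: 26.63
tool_pos: [0.5486, 0.341, 0.1739]
ee_rot: [-1.567, 0.0, 1.947]
wrist_force: [0.4, -0.2, -0.2]
width: 0.0004
```

Run:
```python
from h import *
o=robot.get_obs();print(o["tool_pos"],o["wrist_force"],o["time"])
p=imaging.snapshot("scene")
for k in("stop_top","wing_far","wing_near"): print(k,[(np.round(a["centre"],1),round(a["conf"],2)) for a in imaging.landmark_of(p,k)[:1]])
im=p["image"][130:220,205:305,::-1]
cv2.imwrite("pics/scene16.png",cv2.resize(im,None,fx=7,fy=6.6,interpolation=cv2.INTER_CUBIC))
```

```text
[0.54864926 0.34101474 0.17393862] [ 0.43006729 -0.20564144 -0.2083566 ] 26.6333
stop_top [(array([246.7, 180.3]), 0.53)]
wing_far [(array([250.7, 179.5]), 0.64)]
wing_near [(array([242.5, 185.8]), 0.51)]
```

View pics/scene16.png

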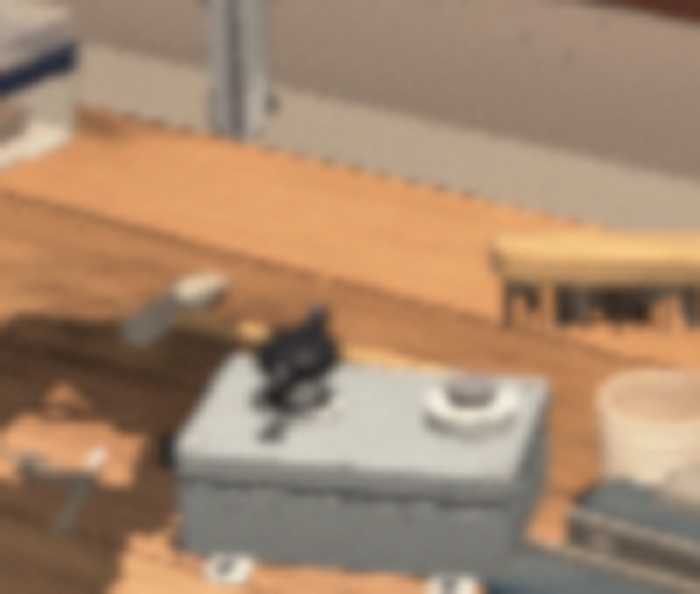

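The button is out and its wings are back at rest. The stop_top landmark is back at (246.7,180.3), against 180.3 predicted for out and 183.4 when latched. The arm is clear, so I'll hand in.

```bash
python3 -c "
from bench import order
print(order.close_job())"
```

```text
the job is handed in; nothing more can be done
None
```

I tested the stop button and handed the job in at about 26.6 s: it was pressed until it latched, turned clockwise until it released, and left out.

- **Press:** I pushed the hub down with the closed fingertips. The force rose to about 8 N, then to 13 N while the tool moved only 0.2 mm, so I took that as the bottom of the travel. After lifting off, the head stayed 2–3 px lower in the picture with its stem hidden, so it was latched.
- **Release:** I pushed the far wing clockwise along an arc from one side, without pinching. The readings taken were about 1.5 N. The stem came back into view, so the button had sprung out. I then backed off along the same arc, the wings returned to rest, and I raised the arm clear.
- **Last check:** The button's top was back at its "out" position in the picture. The wrist force was only noise, and the last scene view showed nothing near the box disturbed. I never went near the start button.

**What disagreed:**
- **Fingertip height:** Contact came nearly 30 mm lower in tool height than the stated 19 mm fingertip reach implied. The scene camera showed the same gap. I did not find the cause, so I set depths from the felt contact and the pictures instead.
- **Sideways force:** The press also showed up to about 6 N of sideways force, because the tip sat slightly off the top of the dome.

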